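# Fit the slicing disc on the vegetable cutter

### The arm

A 6-joint arm with a two-finger parallel gripper is mounted at the origin on the work surface. World frame = base frame: x ahead of the robot, y to its left, z up, the work surface at z = 0. Lengths are in m, angles in rad, forces in N, time in s.
With the tool pointing down it reaches from about 0.25 to 0.775 m from the base axis. Payload 4 kg.
Tool frame: the origin (TCP) lies at the very end of the fingers, on their centre line; the grasp point (between the pads) lies 19 mm behind it; z points along the fingers, y is the line along which they close (so a half turn about z gives the same grasp; the last joint's range is limited). The gripper opens to 94 mm and grips with 3 to 60 N. Pads are 16 mm wide; open, the fingers measure 119 mm over their backs; the gripper's body (75 mm by 177 mm) begins 78 mm behind the grasp point.
Start: joints at [1.188, 0.087, 1.371, -0, 1.684, -0.103], TCP at [0.152, 0.529, 0.206] pointing down, gripper open.
Joint ranges: [-3.1, 3.1], [-0.76, 2.03], [0.27, 2.55], [-1.08, 4.22], [0.17, 2.65], [-2.57, 2.57]. Speed limits (rad/s): [2.79, 2.79, 3.14, 3.14, 3.14, 3.14].

### API

Orientations are given as [roll, pitch, yaw] about the fixed x, y, z axes, in that order (R = Rz(yaw) Ry(pitch) Rx(roll)).
In Python, from bench import robot, vision gives the robot as it stands.
- The arm moves only by the shell command python3 -m crank 'ROWS'. ROWS is JSON, a list of rows, each a list of 3 entries, a list of its own where there are three numbers: the closure, from 0 (fully open) to 1 (shut), then the shift along the tool's x, y, z in m, then the turn, a rotation vector about the tool's x, y, z in degrees. A call has 1 to 8 rows; each row shifts and turns the commanded pose from where the row before left it, along the tool's axes as they then stand; what a row does not reach is not made up. A row lasts 1/10 s, in which the tool goes at most 50 mm and 8.59 degrees, less where a joint would pass 70% of its speed; a pose out of reach is approached as far as the arm can. A call with a gripper value outside its range is refused whole. The fingers move at their own pace and stop on an object; the grip force is fixed at half the most. Time passes only in rows, so rows that do not move let the fingers close. It gives the time, the measured TCP pose, the force, the opening and the grip force at its end, in the units of the state.
- robot.get_obs(): the state, without advancing time (a new reading comes with each control period).
- vision.snapshot(name): name is "scene" or "top" or "wrist"; returns a dict with "color" (384x512x3 uint8, red, green, blue), "z_map" (384x512 float32, m along the optical axis (not along the pixel's ray), 0 where there is no reading), "fx", "fy", "cx", "cy" (pixels), "R" (3x3) and "t" (3): a world point X has camera coordinates R X + t. Camera axes: x right, y down, z forward; pixel columns grow to the right and rows downward; lengths in m; the calibration is good to about 2 mm. A picture is of the moment at which its call begins.
- robot.close_job(): hands the job in; it is judged then, once.
The state is a dict: "time": time; "joint_positions": joint angles; "qvel": joint speeds; "joint_torque": joint torques, N m; "tool_pos": TCP position; "ee_rot": TCP orientation; "wrist_force": force on the tool from outside, world axes, zero at the start; "wrist_torque": the same for the moment, N m; "width": finger opening in m; "finger_force": force on a finger pad.
Only numpy, scipy, OpenCV 4.12 (cv2) and the standard library are available. Lean on these libraries where they do the work, as an engineer would, in place of code of your own. Each camera call takes 0.05 s, during which the arm holds its last target. There are 200 camera calls.

### The job

Fit the slicing disc (the one with two long straight blades, not the grating disc) in the vegetable cutter: set it on the drive shaft and, pressing only gently, turn it until it drops over the drive pins and sits flat and fully home, then let go. Do not force it or drop it in from above, and leave the other disc, the sauce bottle and the bowl where they are.

Things in the scene. Friction and masses are not known exactly. Their poses are not given: they have to be found in the camera images.
- slicing_disc: The disc to fit, loose on the bench, 0.4 to 0.75 kg: aluminium plate 176 mm across, 4 mm thick (top 16 mm above the origin), two long straight blades standing up to 5 mm above it, a round grip on top. Below, a black square hub block 76 x 76 x 12 mm. Origin: centre of the block's underside, z up along the disc's axis, x along the blades. A 17 mm centre bore runs through block and grip.
- disc_grip (a point): On the slicing disc's axis, 42 mm above its origin: the height at which to take its black round knurled grip, 40 mm in diameter, which stands from 16 to 56 mm above the origin. Axes as the disc's. Below, through the hub block, go four drive holes of 11.5 mm, 26 mm from the axis, on the disc's +x, -x, +y and -y.
- seat (a point): On the cutter: centre of the top of its drive flange (72 mm across), 200 mm above the bench; the hub block's underside must come to rest here. z up. Two steel drive pins, 9 mm in diameter and 9 mm high with bevelled tips, stand on the flange opposite each other, 26 mm from the axis, at an unmeasured angle (not square to the machine) at which the motor brake holds them fast.
- shaft_tip (a point): Tip of the steel drive shaft, 38 mm above the seat: 14 mm in diameter, the last 10 mm tapering to 6 mm. A disc whose holes are not over the drive pins rides on them 9 mm too high; as it has four holes, at most a quarter turn, either way, brings two of them over the pins. It drops in within about 3 degrees either side of true.
- machine: The vegetable cutter, fixed on the bench, feed head off: aluminium housing 240 x 260 mm, on it an open round chamber, 224 mm outside and 206 mm inside diameter, rim 235 mm and floor 165 mm above the bench. Origin: centre of its footprint at bench height, z up, x towards its back (two hinge ears, up to 228 mm high); chute and switches are on the -x side.
- grating_disc: Bystander: a disc of the same size and grip, but its plate is covered with rings of small grating holes; lies loose on the bench, 0.55 kg. Origin: centre of its underside.
- soy_bottle: Bystander: dark sauce bottle with a red cap, 74 mm across and 250 mm high, stands loose. Origin: centre of its foot.
- bowl: Bystander: small steel bowl, 120 mm across and 50 mm high, stands loose. Origin: centre of its foot.

How it is judged:
By the outcome, as a careful person would: the job done as asked, in the order asked, and still so for the second after the job is handed in, with the robot touching nothing.
It also fails if it takes over 72 s, if anything falls off the work surface, if the arm or the gripper's body presses on something with over 40 N, if the wrist force passes 120 N, or if a joint passes its speed limit or range.

## Working session

There is one attempt and no reset: what is moved stays moved. The work goes in short steps, Python scripts to look and compute and a shell command to move; the robot and the scene stay as the last step left them, time stands still between calls to the robot, and variables do not carry over. Pictures are saved under pics/ and viewed, at most 10 in all, crops included, and the job is handed in when it is done.

```bash
mkdir -p pics; cat > h.py <<'E'
import numpy as np, cv2
from bench import robot, vision
def snap(n,f=None):
    s=vision.snapshot(n)
    if f: cv2.imwrite('pics/'+f,s['color'][:,:,::-1])
    return s
def ray(s,u,v,z):
    d=s['R'].T@np.array([(u-s['cx'])/s['fx'],(v-s['cy'])/s['fy'],1]); c=-s['R'].T@s['t']
    return c+d*(z-c[2])/d[2]
def cloud(s):
    v,u=np.mgrid[0:384,0:512]; Z=s['z_map']
    P=np.stack([(u-s['cx'])/s['fx']*Z,(v-s['cy'])/s['fy']*Z,Z],-1)
    W=(P-s['t'])@s['R']; W[Z==0]=np.nan
    return W
E
python3 - <<'E'
from h import *
a=snap('top','t0.png'); b=snap('scene')
cv2.imwrite('pics/a.png',cv2.resize(np.hstack([a['color'],b['color']])[:,:,::-1],(800,300),interpolation=cv2.INTER_AREA))
np.savez('a.npz',**a);o=robot.get_obs();print({k:np.round(v,3) for k,v in o.items()})
for s in(a,b):print(-s['R'].T@s['t'],s['R'][2],s['fx'])
E
```

```text
{'time': np.float64(0.1), 'joint_positions': array([ 1.188,  0.088,  1.372,  0.   ,  1.684, -0.103]), 'qvel': array([ 0.   , -0.002, -0.003,  0.002, -0.   ,  0.001]), 'joint_torque': array([ 3.0000e-03, -3.4125e+01, -3.0330e+01,  7.2000e-02,  3.0000e-02,
       -0.0000e+00]), 'tool_pos': array([0.152, 0.528, 0.204]), 'ee_rot': array([-3.14 , -0.   ,  2.862]), 'wrist_force': array([-0.256,  0.142, -0.602]), 'wrist_torque': array([0.01 , 0.019, 0.047]), 'finger_force': np.float64(0.0), 'width': np.float64(0.094)}
[ 0.42531279 -0.11601513  1.11271782] [ 0.19384883  0.00556467 -0.98101563] 408.10258159927713
[1.00963986 0.53859048 0.86337215] [-0.3702935  -0.62858232 -0.68393493] 364.4328236776379
```

View pics/t0.png

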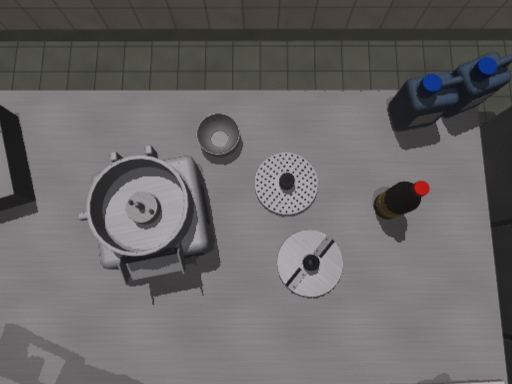

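View pics/a.png

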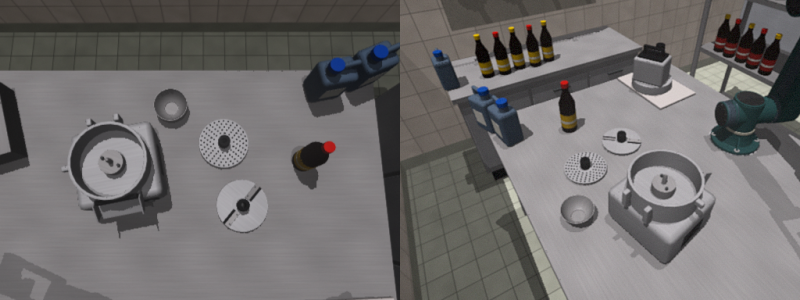

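The top view shows the slicing disc at about (310,264) with its grip at (311,262), the grating disc at (286,184), the bottle at (395,200), the bowl at (218,135), and the machine chamber with its flange at about (141,207). I'll measure these next.

```bash
python3 - <<'E'
from h import *
a=dict(np.load('a.npz')); W=cloud(a)
def fit(win,z0,z1):
    u0,v0,u1,v1=win; P=W[v0:v1,u0:u1].reshape(-1,3); P=P[(P[:,2]>z0)&(P[:,2]<z1)]
    c,r=cv2.minEnclosingCircle(P[:,:2].astype(np.float32)); return np.round([*c,r,len(P),*np.median(P,0)],4)
print('disc',fit((265,222,355,305),.010,.022),'grip',fit((290,240,330,285),.045,.065))
print('grate',fit((245,145,325,220),.010,.022),'grip',fit((265,160,305,205),.045,.065))
print('rim',fit((70,140,205,265),.23,.24),'flange',fit((115,185,170,230),.194,.206),'shaft',fit((115,185,170,230),.215,.245))
for p in((0,0),(511,0)): print(p,ray(a,*p,0))
c=a['color'];cv2.imwrite('pics/b.png',np.hstack([cv2.resize(c[180:235,110:175],(390,330),interpolation=2),cv2.resize(c[225:303,270:350],(338,330),interpolation=2)])[:,:,::-1])
# blade: dark pixels on plate
g=cv2.cvtColor(c,cv2.COLOR_RGB2GRAY)
D=np.array(fit((265,222,355,305),.010,.022)[:2]);h=W
pts=[]
for v in range(225,303):
  for u in range(270,350):
    X=ray(a,u,v,.016)[:2]; r=np.hypot(*(X-D))
    if .035<r<.085 and g[v,u]<60: pts.append(X-D)
pts=np.array(pts);l=cv2.fitLine(pts.astype(np.float32),2,0,.01,.01).ravel();print(len(pts),l,np.degrees(np.arctan2(l[1],l[0])))
E
```

```text
disc [ 4.484e-01 -2.525e-01  8.790e-02  3.234e+03  4.455e-01 -2.516e-01
  1.580e-02] grip [ 4.476e-01 -2.523e-01  2.050e-02  1.680e+02  4.473e-01 -2.515e-01
  5.530e-02]
grate [ 6.651e-01 -1.924e-01  8.840e-02  2.883e+03  6.616e-01 -1.914e-01
  1.560e-02] grip [ 6.645e-01 -1.922e-01  2.050e-02  1.590e+02  6.640e-01 -1.928e-01
  5.530e-02]
rim [5.802e-01 1.492e-01 1.227e-01 1.351e+03 5.650e-01 1.519e-01 2.341e-01] flange [5.688e-01 1.490e-01 3.620e-02 7.060e+02 5.669e-01 1.473e-01 1.994e-01] shaft [5.688e-01 1.476e-01 7.000e-03 4.000e+01 5.676e-01 1.461e-01 2.312e-01]
(0, 0) [1.24378186 0.677203   0.        ]
(511, 0) [ 1.2394697 -0.8878694  0.       ]
95 [ 6.4442605e-01 -7.6466662e-01  3.4844643e-04  1.4185141e-04] -49.877342
```

View pics/b.png

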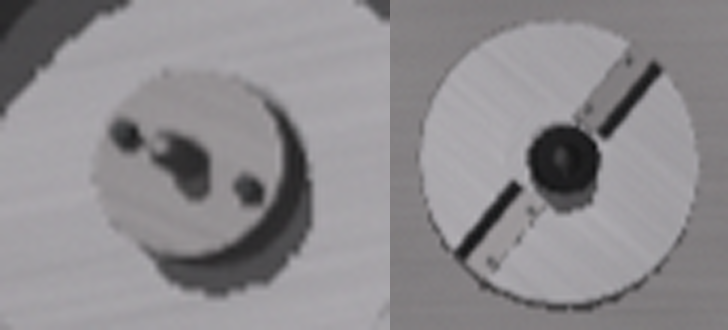

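```bash
python3 - <<'E'
from h import *
a=dict(np.load('a.npz'));g=cv2.cvtColor(a['color'],cv2.COLOR_RGB2GRAY)
D=np.array([.4480,-.2523])
pts=np.array([ray(a,u,v,.016)[:2]-D for v in range(225,303) for u in range(270,350) if g[v,u]<60])
r=np.hypot(*pts.T);pts=pts[(r>.035)&(r<.083)]
for s in(pts[:,0]>0,pts[:,0]<0):
    p=pts[s].astype(np.float32);l=cv2.fitLine(p,2,0,.01,.01).ravel();print(len(p),p.mean(0),np.degrees(np.arctan2(l[1],l[0]))%180)
W=cloud(a)
p,q=[ray(a,110+u/6-.5+1/12,180+v/6-.5+1/12,.206)[:2] for u,v in((125,135),(248,190))]
d=p-q;print('pins',p,q,(p+q)/2,np.hypot(*d),np.degrees(np.arctan2(d[1],d[0])))
m=W[...,2];import itertools
P=W[185:230,115:170].reshape(-1,3);P=P[(P[:,2]>.204)&(P[:,2]<.212)];print(P.round(4)[:30])
b=W[180:225,365:430].reshape(-1,3);b=b[b[:,2]>.05];print('bottle',np.nanmedian(b,0))
E
```

```text
46 [ 0.0380259  -0.04549741] 140.20557
46 [-0.03685783  0.04551255] 140.7949
pins [0.57905636 0.17183846] [0.55819591 0.12444646] [0.56862613 0.14814246] 0.05177991747334448 66.24243754069258
[[0.5864 0.1669 0.2046]
 [0.5835 0.1725 0.2077]
 [0.5811 0.1766 0.2087]
 [0.5814 0.175  0.2067]
 [0.581  0.172  0.209 ]
 [0.5812 0.17   0.208 ]
 [0.579  0.1768 0.2075]
 [0.5785 0.1736 0.2106]
 [0.579  0.1723 0.2075]
 [0.5789 0.1699 0.2081]
 [0.5793 0.1683 0.2058]
 [0.577  0.1773 0.2057]
 [0.5768 0.1746 0.207 ]
 [0.5763 0.1713 0.2102]
 [0.5771 0.1706 0.2055]
 [0.575  0.1459 0.2042]
 [0.5701 0.1429 0.2061]
 [0.5679 0.1428 0.2059]
 [0.5647 0.1433 0.2117]
 [0.5657 0.1429 0.2053]
 [0.5629 0.1486 0.2085]
 [0.5631 0.1466 0.2074]
 [0.5632 0.1446 0.2067]
 [0.5607 0.1283 0.2083]
 [0.5609 0.1264 0.2069]
 [0.5606 0.1236 0.2089]
 [0.5607 0.1215 0.2083]
 [0.5585 0.1283 0.2078]
 [0.5581 0.1253 0.2106]
 [0.5581 0.1231 0.2104]]
bottle [ 0.59363518 -0.45225944  0.16687301]
```

```bash
python3 -m crank '[[0,[0,0,-0.04],[0,0,0]],[0,[-0.029,-0.039,0],[0,0,0]],[0,[-0.029,-0.039,0],[0,0,0]],[0,[-0.029,-0.039,0],[0,0,0]],[0,[-0.029,-0.039,0],[0,0,0]],[0,[-0.029,-0.039,0],[0,0,0]],[0,[-0.029,-0.039,0],[0,0,0]],[0,[-0.029,-0.039,0],[0,0,0]]]'
python3 -m crank '[[0,[-0.029,-0.039,0],[0,0,0]],[0,[-0.029,-0.039,0],[0,0,0]],[0,[-0.029,-0.039,0],[0,0,0]],[0,[-0.029,-0.039,0],[0,0,0]],[0,[-0.029,-0.039,0],[0,0,0]],[0,[-0.029,-0.039,0],[0,0,0]],[0,[-0.029,-0.039,0],[0,0,0]],[0,[-0.029,-0.039,0],[0,0,0]]]'
python3 -m crank '[[0,[-0.029,-0.039,0],[0,0,0]],[0,[0,0,0],[0,0,8]],[0,[0,0,0],[0,0,8]],[0,[0,0,0],[0,0,7.5]],[0,[0,0,0],[0,0,0]],[0,[0,0,0],[0,0,0]]]'
python3 - <<'E'
from h import *
s=snap('wrist','w1.png');np.savez('w1.npz',**s);print(robot.get_obs()['tool_pos'],-s['R'].T@s['t'],s['fx'])
E
```

```text
time: 0.9
tool_pos: [0.2715, 0.2084, 0.2451]
ee_rot: [3.142, 0.0, 2.863]
wrist_force: [1.6, -0.7, 0.9]
width: 0.0945
finger_force: 0.0
time: 1.7
tool_pos: [0.4084, -0.1558, 0.2451]
ee_rot: [3.141, -0.0, 2.861]
wrist_force: [0.9, 0.7, -0.5]
width: 0.0942
finger_force: 0.0
time: 2.3
tool_pos: [0.4254, -0.1991, 0.2451]
ee_rot: [-3.142, -0.001, 2.454]
wrist_force: [0.3, -0.1, 0.0]
width: 0.0942
finger_force: 0.0
[ 0.42541009 -0.19907789  0.2451912 ] [ 0.36892476 -0.15097912  0.42395394] 272.51994615525695
```

View pics/w1.png

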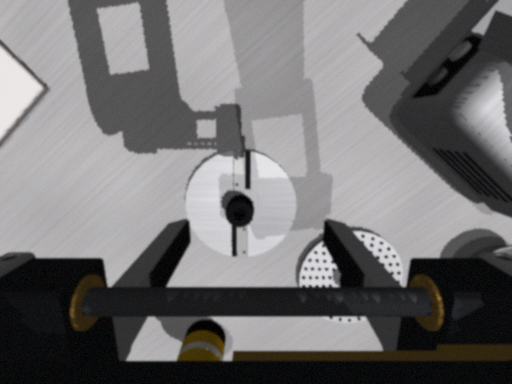

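The wrist view shows the slicing disc at about (240,203), with its grip at (239,210) and its blades nearly upright in the image. I'll refine the grip position and blade angle from this view.

```bash
python3 - <<'E'
from h import *
a=dict(np.load('w1.npz'));W=cloud(a)
P=W[150:265,180:300].reshape(-1,3)
for z0,z1 in((.052,.06),(.013,.019)):
    p=P[(P[:,2]>z0)&(P[:,2]<z1)&(np.hypot(P[:,0]-.448,P[:,1]+.2523)<.1)];print(cv2.minEnclosingCircle(p[:,:2].astype(np.float32)),len(p))
g=cv2.cvtColor(a['color'],cv2.COLOR_RGB2GRAY)
D=np.array([.448,-.2523])
pts=np.array([ray(a,u,v,.016)[:2]-D for v in range(140,265) for u in range(225,260) if g[v,u]<45])
r=np.hypot(*pts.T);pts=pts[(r>.035)&(r<.08)]
for s in(pts[:,0]>0,pts[:,0]<0):
    p=pts[s].astype(np.float32);l=cv2.fitLine(p,2,0,.01,.01).ravel();print(len(p),p.mean(0),np.degrees(np.arctan2(l[1],l[0]))%180)
o=robot.get_obs();y=o['ee_rot'][2];d=D-o['tool_pos'][:2];print('yaw',np.degrees(y),'tool',d@[np.cos(y),np.sin(y)],d@[np.sin(y),-np.cos(y)])
E
```

```text
((0.4509088099002838, -0.25052326917648315), 0.02076895348727703) 484
((0.45092907547950745, -0.25049757957458496), 0.08778005093336105) 8173
54 [ 0.03769619 -0.04245524] 139.39078
85 [-0.03443159  0.0463759 ] 140.43094
yaw 140.61242911343393 tool -0.05123186693178497 -0.026799126440111717
```

```bash
python3 -m crank '[[0,[-0.026,-0.0125,0.03],[0,0,0]],[0,[-0.026,-0.0125,0.03],[0,0,0]],[0,[0,0,0.04],[0,0,0]],[0,[0,0,0.04],[0,0,0]],[0,[0,0,0.03],[0,0,0]],[0,[0,0,0.03],[0,0,0]],[0,[0,0,0],[0,0,0]]]'
python3 - <<'E'
from h import *
s=snap('wrist');W=cloud(s);P=W[100:384].reshape(-1,3)
p=P[(P[:,2]>.05)&(P[:,2]<.058)&(np.hypot(P[:,0]-.4495,P[:,1]+.2514)<.024)]
print(robot.get_obs()['tool_pos'],len(p),p[:,:2].mean(0) if len(p) else 0, cv2.minEnclosingCircle(p[:,:2].astype(np.float32)) if len(p) else 0)
E
```

```text
time: 3.05
tool_pos: [0.4464, -0.2491, 0.0406]
ee_rot: [-3.141, -0.01, 2.453]
wrist_force: [-0.6, 0.9, -0.4]
width: 0.0941
finger_force: 0.0
[ 0.44817119 -0.25035161  0.04347348] 2334 [ 0.4497045  -0.24957322] ((0.45098885893821716, -0.2504120469093323), 0.020959539338946342)
```

```bash
python3 -m crank '[[0,[-0.0015,0,0.01],[0,0,0]],[0,[0,0,0.009],[0,0,0]],[0,[0,0,0],[0,0,0]],[0.4,[0,0,0],[0,0,0]],[0.5,[0,0,0],[0,0,0]],[1,[0,0,0],[0,0,0]],[1,[0,0,0],[0,0,0]],[1,[0,0,0],[0,0,0]]]'
python3 -m crank '[[1,[0,0,0],[0,0,0]],[1,[0,0,0],[0,0,0]]]'
```

```text
time: 3.9
tool_pos: [0.451, -0.2526, 0.0267]
ee_rot: [3.141, 0.0, 2.452]
wrist_force: [-0.0, 0.1, -0.4]
width: 0.0578
finger_force: 0.0
time: 4.1
tool_pos: [0.4509, -0.2525, 0.0264]
ee_rot: [3.141, -0.0, 2.452]
wrist_force: [-0.1, 0.4, 0.2]
width: 0.0417
finger_force: 0.0
```

```bash
python3 -m crank '[[0.5,[0,0,0.003],[0,0,0]],[0.5,[0,0,0],[0,0,0]],[1,[0,0,0],[0,0,0]],[1,[0,0,0],[0,0,0]],[1,[0,0,0],[0,0,0]],[1,[0,0,0],[0,0,0]]]'
python3 -m crank '[[1,[0,0,-0.01],[0,0,0]],[1,[0,0,-0.02],[0,0,0]],[1,[0,0,-0.03],[0,0,0]],[1,[0,0,0],[0,0,0]],[1,[0,0,0],[0,0,0]]]'
```

```text
time: 4.7
tool_pos: [0.4508, -0.2524, 0.0232]
ee_rot: [3.141, -0.0, 2.452]
wrist_force: [0.8, 0.3, -2.2]
width: 0.0398
finger_force: 30.0
time: 5.2
tool_pos: [0.4507, -0.2525, 0.083]
ee_rot: [-3.142, -0.0, 2.452]
wrist_force: [-0.2, 0.4, -6.9]
width: 0.0401
finger_force: 30.0
```

```bash
python3 -m crank '[[1,[0,0,-0.03],[0,0,0]],[1,[0,0,-0.04],[0,0,0]],[1,[0,0,-0.04],[0,0,0]],[1,[0,0,-0.04],[0,0,0]],[1,[0,0,-0.04],[0,0,0]],[1,[0,0,-0.03],[0,0,0]],[1,[0,0,-0.02],[0,0,0]],[1,[0,0,0],[0,0,0]]]'
python3 -m crank '[[1,[0.008,0.018,0],[0,0,0]],[1,[0.016,0.036,0],[0,0,0]],[1,[0.016,0.036,0],[0,0,0]],[1,[0.016,0.036,0],[0,0,0]],[1,[0.016,0.036,0],[0,0,0]],[1,[0.016,0.036,0],[0,0,0]],[1,[0.016,0.036,0],[0,0,0]],[1,[0.016,0.036,0],[0,0,0]]]'
python3 -m crank '[[1,[0.016,0.036,0],[0,0,0]],[1,[0.016,0.036,0],[0,0,0]],[1,[0.008,0.024,0],[0,0,0]],[1,[0.004,0.010,0],[0,0,0]],[1,[0,0,0],[0,0,-4]],[1,[0,0,0],[0,0,-4]],[1,[0,0,0],[0,0,0]],[1,[0,0,0],[0,0,0]]]'
cat > m.py <<'E'
from h import *
o=robot.get_obs();y=o['ee_rot'][2];d=np.array([.5687,.1483])-o['tool_pos'][:2]
print('yaw',np.degrees(y),'tool',d@[np.cos(y),np.sin(y)],d@[np.sin(y),-np.cos(y)],o['tool_pos'],o['wrist_force'],o['wrist_torque'])
for n in('wrist','top','scene'):
    s=snap(n,f'{n}2.png');np.savez(n+'2.npz',**s)
E
python3 m.py; python3 -c "
import cv2,numpy as np
cv2.imwrite('pics/c.png',cv2.resize(np.hstack([cv2.imread('pics/wrist2.png'),cv2.imread('pics/top2.png')]),(800,300),interpolation=3))"
```

```text
time: 6.0
tool_pos: [0.4515, -0.2531, 0.3247]
ee_rot: [3.141, 0.003, 2.452]
wrist_force: [-0.0, -0.1, -7.0]
width: 0.0398
finger_force: 30.0
time: 6.8
tool_pos: [0.5295, 0.0336, 0.3192]
ee_rot: [-3.138, -0.005, 2.451]
wrist_force: [-0.3, -0.2, -6.9]
width: 0.0397
finger_force: 30.0
time: 7.6
tool_pos: [0.5633, 0.1411, 0.3216]
ee_rot: [-3.139, -0.002, 2.589]
wrist_force: [-0.5, 0.3, -6.0]
width: 0.0397
finger_force: 30.0
yaw 148.33014908307266 tool -0.0007793204523235619 0.008970482372864571 [0.56332701 0.1410745  0.32160832] [-0.49733496  0.26915537 -6.01531748] [ 0.00220106  0.06219557 -0.10848439]
```

View pics/c.png

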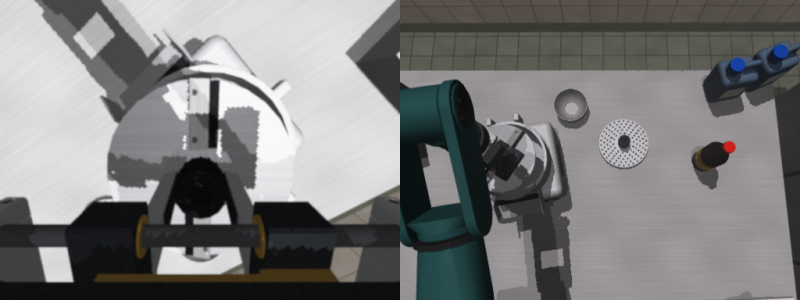

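The wrist view (left half) shows the disc held level above the chamber, with the grip at about (200,185) and a blade slot at (213,110). The right half is the top view, where the arm hides most of the chamber. I'll measure the held disc against the chamber.

```bash
cat > q.py <<'E'
from h import *
from scipy.optimize import least_squares
def circ(p,r0=None):
    f=lambda x:np.hypot(p[:,0]-x[0],p[:,1]-x[1])-(x[2] if r0 is None else r0)
    return least_squares(f,[*p.mean(0),.1],loss='soft_l1',f_scale=.001).x
for n in ('wrist2','scene2'):
    a=dict(np.load(n+'.npz'));W=cloud(a);P=W.reshape(-1,3);P=P[np.hypot(P[:,0]-.5687,P[:,1]-.1483)<.14]
    p=P[(P[:,2]>.305)&(P[:,2]<.318)];p=p[np.hypot(p[:,0]-.565,p[:,1]-.142)<.1]
    h=cv2.convexHull(p[:,:2].astype(np.float32))[:,0]
    t=np.c_[p,np.ones(len(p))];pl=np.linalg.lstsq(np.c_[p[:,:2],np.ones(len(p))],p[:,2],rcond=None)[0]
    print(n,'plate',len(p),np.median(p[:,2]),'tilt deg',np.degrees(pl[:2]),'centre(r=.088)',circ(h,.088),'free',circ(h))
    r=P[(P[:,2]>.2325)&(P[:,2]<.238)];rr=np.hypot(r[:,0]-.5687,r[:,1]-.1483);r=r[(rr>.098)&(rr<.117)];print(' rim',len(r),circ(r[:,:2]),np.median(r[:,2]))
a=dict(np.load('wrist2.npz'));g=cv2.cvtColor(a['color'],cv2.COLOR_RGB2GRAY)
m=(g[95:195,262:285]<40).astype(np.uint8);v,u=np.nonzero(m)
X=np.array([ray(a,262+i,95+j,.3146)[:2] for i,j in zip(u,v)]);l=cv2.fitLine(X.astype(np.float32),2,0,.01,.01).ravel();print(len(X),'blade',np.degrees(np.arctan2(l[1],l[0]))%180)
E
python3 q.py
```

```text
wrist2 plate 27340 0.3140700195861966 tilt deg [-0.20323721 -0.03063593] centre(r=.088) [0.56370489 0.14253427 0.1       ] free [0.56349157 0.14268104 0.08760056]
 rim 2394 [0.57317096 0.14828609 0.10991987] 0.23446511086482105
scene2 plate 2653 0.31592262507262997 tilt deg [-0.24897193 -0.11656273] centre(r=.088) [0.56274287 0.14326777 0.1       ] free [0.56337333 0.14334789 0.08727675]
 rim 711 [0.57174103 0.15249818 0.10675188] 0.23538576549421603
498 blade 147.947
```

```bash
python3 -m crank '[[1,[-0.001,0.005,0],[0,0,-4]],[1,[0,0.005,0],[0,0,-4.3]],[1,[0,0,0.02],[0,0,0]],[1,[0,0,0.02],[0,0,0]],[1,[0,0,0.01],[0,0,0]],[1,[0,0,0],[0,0,0]],[1,[0,0,0],[0,0,0]]]'
python3 m.py;python3 - <<'E'
from h import *
a=dict(np.load('scene2.npz'));p=np.array([.5687,.1483,.24]);q=a['R']@p+a['t'];u,v=int(a['fx']*q[0]/q[2]+a['cx']),int(a['fy']*q[1]/q[2]+a['cy']);print(u,v)
cv2.imwrite('pics/d.png',cv2.resize(a['color'][max(0,v-70):v+70,max(0,u-90):u+90,::-1],(720,560),interpolation=2))
E
```

```text
time: 8.45
tool_pos: [0.5696, 0.1499, 0.2741]
ee_rot: [3.141, 0.001, 2.736]
wrist_force: [-0.5, -0.3, -6.3]
width: 0.0399
finger_force: 30.0
yaw 156.7480772801746 tool 0.00025071202454423475 -0.0018016735886562736 [0.5696416  0.14985636 0.27405377] [-0.48042422 -0.29811711 -6.33539959] [ 0.0211659  -0.00211973  0.03075539]
339 220
```

View pics/d.png

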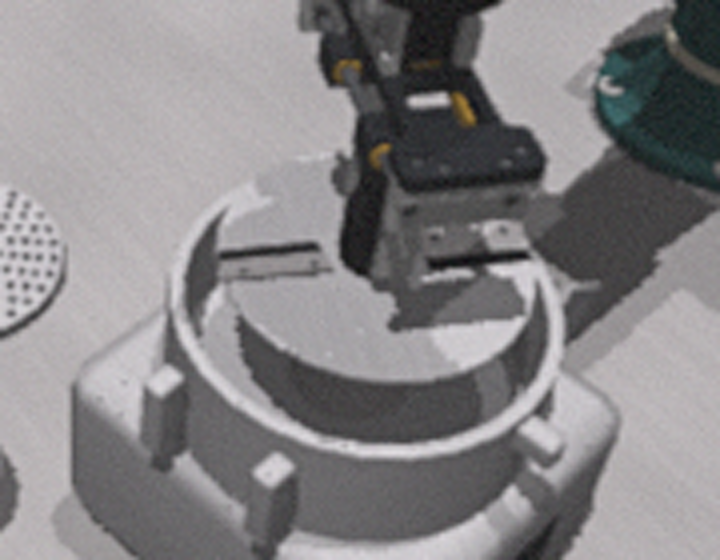

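The disc is level and roughly concentric with the chamber, just above the rim, in a crop centred on the seat pixel (339,220). I'll lower it gently over the shaft.

```bash
python3 -m crank '[[1,[0,-0.0008,0.007],[0,0,0]],[1,[0,0,0.006],[0,0,0]],[1,[0,0,0.004],[0,0,0]],[1,[0,0,0],[0,0,0]]]'; python3 -m crank '[[1,[0,0,0.006],[0,0,0]],[1,[0,0,0],[0,0,0]],[1,[0,0,0],[0,0,0]]]'
```

```text
time: 9.0
tool_pos: [0.5686, 0.1492, 0.255]
ee_rot: [-3.14, -0.002, 2.736]
wrist_force: [-0.2, -0.6, -6.7]
width: 0.0401
finger_force: 30.0
time: 9.3
tool_pos: [0.5694, 0.1493, 0.2502]
ee_rot: [3.141, 0.0, 2.736]
wrist_force: [0.8, 0.3, -7.4]
width: 0.0403
finger_force: 30.0
```

```bash
python3 -m crank '[[1,[0,0,0.005],[0,0,0]],[1,[0,0,0.005],[0,0,0]],[1,[0,0,0],[0,0,0]],[1,[0,0,0],[0,0,0]]]'; python3 -m crank '[[1,[0,0,0.003],[0,0,0]],[1,[0,0,0.002],[0,0,0]],[1,[0,0,0],[0,0,0]]]'
```

```text
time: 9.7
tool_pos: [0.5694, 0.1492, 0.2399]
ee_rot: [3.141, 0.0, 2.736]
wrist_force: [2.4, 1.1, -9.3]
width: 0.0399
finger_force: 30.0
time: 10.0
tool_pos: [0.5694, 0.1493, 0.2355]
ee_rot: [3.141, 0.001, 2.736]
wrist_force: [2.8, -0.1, -8.1]
width: 0.0399
finger_force: 30.0
```

```bash
python3 -m crank '[[1,[-0.0006,0.0002,0],[0,0,0]],[1,[0,0,0.002],[0,0,0]],[1,[0,0,0.002],[0,0,0]],[1,[0,0,0],[0,0,0]]]'; python3 -m crank '[[1,[0,0,0.002],[0,0,0]],[1,[0,0,0],[0,0,0]],[1,[0,0,0],[0,0,0]]]'
```

```text
time: 10.4
tool_pos: [0.5696, 0.1492, 0.2309]
ee_rot: [-3.141, -0.001, 2.736]
wrist_force: [2.1, 1.1, -7.2]
width: 0.0396
finger_force: 30.0
time: 10.7
tool_pos: [0.5698, 0.1492, 0.2292]
ee_rot: [-3.142, -0.0, 2.736]
wrist_force: [1.3, -0.0, -7.3]
width: 0.0401
finger_force: 30.0
```

```bash
python3 -m crank '[[1,[0,0,0.002],[0,0,0]],[1,[0,0,0.001],[0,0,0]],[1,[0,0,0],[0,0,0]]]'; python3 -m crank '[[1,[0,0,0.002],[0,0,0]],[1,[0,0,0],[0,0,0]],[1,[0,0,0],[0,0,0]]]'
```

```text
time: 11.0
tool_pos: [0.5698, 0.1492, 0.2263]
ee_rot: [3.141, 0.0, 2.736]
wrist_force: [1.3, -0.2, -7.3]
width: 0.0401
finger_force: 30.0
time: 11.3
tool_pos: [0.5698, 0.1492, 0.2243]
ee_rot: [3.141, -0.0, 2.736]
wrist_force: [1.4, -0.3, -7.2]
width: 0.0401
finger_force: 30.0
```

```bash
python3 -m crank '[[1,[0,0,0.001],[0,0,0]],[1,[0,0,0],[0,0,0]],[1,[0,0,0],[0,0,0]]]'; python3 -m crank '[[1,[0,0,0.0005],[0,0,0]],[1,[0,0,0],[0,0,0]]]'
python3 m.py; python3 - <<'E'
from h import *
for n in('scene2','wrist2'):
    P=cloud(dict(np.load(n+'.npz'))).reshape(-1,3);r=np.hypot(P[:,0]-.5697,P[:,1]-.1492);p=P[(r>.045)&(r<.08)&(P[:,2]>.2)&(P[:,2]<.235)];print(n,len(p),np.median(p[:,2]),np.degrees(np.linalg.lstsq(np.c_[p[:,:2],np.ones(len(p))],p[:,2],rcond=None)[0][:2]))
E
```

```text
time: 11.6
tool_pos: [0.5699, 0.1492, 0.2235]
ee_rot: [3.141, 0.0, 2.736]
wrist_force: [1.3, 1.0, -8.0]
width: 0.0399
finger_force: 30.0
time: 11.8
tool_pos: [0.5699, 0.1492, 0.2233]
ee_rot: [3.141, 0.0, 2.736]
wrist_force: [2.2, 1.0, -5.6]
width: 0.0399
finger_force: 30.0
yaw 156.76698396063256 tool 0.0007760714410943698 -0.0012858391228380488 [0.56992037 0.14917543 0.2233078 ] [ 2.23406541  1.00161279 -5.57345668] [ 0.09539587 -0.31475583  0.05997936]
scene2 1550 0.21698058541957205 [-0.07477948 -0.17978669]
wrist2 17802 0.21572846357132786 [-0.19664567  0.11949655]
```

```bash
python3 -m crank '[[1,[0,0,0.0005],[0,0,0]],[1,[0,0,0],[0,0,0]],[1,[0,0,0],[0,0,0]]]'; python3 -m crank '[[0.35,[0,0,0],[0,0,0]],[0.35,[0,0,0],[0,0,0]],[0.35,[0,0,0],[0,0,0]],[0.35,[0,0,0],[0,0,0]]]'
```

```text
time: 12.25
tool_pos: [0.57, 0.1492, 0.2233]
ee_rot: [3.141, 0.001, 2.736]
wrist_force: [0.9, -0.7, -2.1]
width: 0.0398
finger_force: 30.0
time: 12.65
tool_pos: [0.5698, 0.1492, 0.2229]
ee_rot: [3.141, 0.0, 2.736]
wrist_force: [-0.1, -0.4, 0.1]
width: 0.0611
finger_force: 0.0
```

Released with no load left on the gripper. I'll retreat straight up and check.

```bash
python3 -m crank '[[0.35,[0,0,-0.01],[0,0,0]],[0.35,[0,0,-0.03],[0,0,0]],[0.35,[0,0,-0.04],[0,0,0]],[0.35,[0,0,-0.04],[0,0,0]],[0.35,[0,0,-0.04],[0,0,0]],[0.35,[0.03,0,-0.01],[0,0,0]],[0.35,[0.03,0,0],[0,0,0]],[0.35,[0,0,0],[0,0,0]]]'
python3 m.py; python3 - <<'E'
from h import *
for n in('scene2','wrist2'):
    P=cloud(dict(np.load(n+'.npz'))).reshape(-1,3);r=np.hypot(P[:,0]-.5697,P[:,1]-.1492);p=P[(r>.045)&(r<.08)&(P[:,2]>.2)&(P[:,2]<.235)];print(n,len(p),np.median(p[:,2]),np.degrees(np.linalg.lstsq(np.c_[p[:,:2],np.ones(len(p))],p[:,2],rcond=None)[0][:2]))
a=cv2.imread('pics/scene2.png')[150:290,249:429];b=cv2.imread('pics/wrist2.png')
cv2.imwrite('pics/e.png',np.hstack([cv2.resize(a,(400,311)),cv2.resize(b,(400,311))]))
E
```

```text
time: 13.45
tool_pos: [0.5125, 0.174, 0.3961]
ee_rot: [3.138, 0.004, 2.739]
wrist_force: [0.1, 0.4, 0.2]
width: 0.061
finger_force: 0.0
yaw 156.92015506087986 tool -0.06174175738689381 -0.0016408441402468415 [0.51254332 0.17401311 0.39608802] [0.13008726 0.42073519 0.22534921] [-0.02652432  0.01166508  0.02582196]
scene2 1886 0.21693205208912175 [-0.15832288 -0.08587563]
wrist2 5959 0.21579644699881154 [-0.02499805  0.00341788]
```

View pics/e.png

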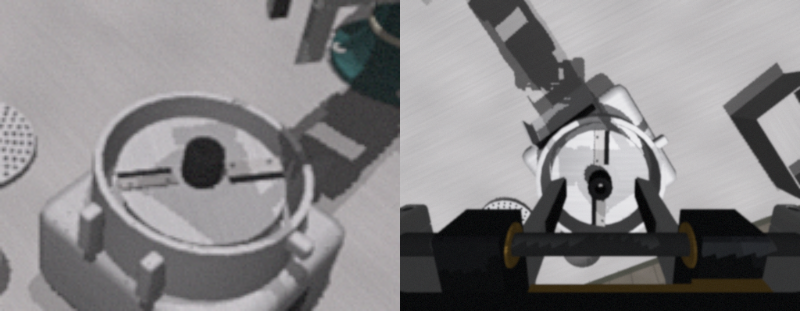

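The disc sits flat in the chamber (grip at about (203,160) on the left). The plate top is at z ≈ 0.216 m with tilt under 0.2°, which is fully home, and the gripper is clear.

```bash
python3 -c "
from bench import robot
print(robot.close_job())"
```

```text
the job is handed in; nothing more can be done
None
```

The slicing disc is fitted: it went over the drive pins without force at the angle measured from the images, so no turning was needed under load. It sits flat and fully home, it has been released, the arm touched nothing else, and the job is handed in.

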